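# Snap the steel cap onto the refilled oil bottle and keep it pressed home

## Robot

A 6-joint arm with a two-finger parallel gripper is mounted at the origin on a cart in front of the work surface, level with it; the furniture and walls round the work are solid. World frame = base frame: x ahead of the robot, y to its left, z up, the work surface at z = 0. Lengths are in mm, angles in rad, forces in N, time in s.
With the tool pointing down it reaches from about 350 to 1000 mm from the base axis. Payload 7.1 kg.
Tool frame: the origin (TCP) lies at the very end of the fingers, on their centre line; the grasp point (between the pads) lies 19 mm behind it; z points along the fingers, y is the line along which they close (so a half turn about z gives the same grasp; the last joint's range is limited). The gripper opens to 85 mm and grips with 20 to 120 N. Pads are 22 mm wide; open, the fingers measure 114 mm over their backs; the gripper's body (76 mm by 85 mm) begins 54 mm behind the grasp point. The pads swing forward as they close: fully open they stand 13 mm farther back than shut.
Start: joints at [1.186, 0.423, 1.63, -0, 1.089, -0.019], TCP at [223.528, 583.644, 231.319] pointing down, gripper open.
Joint ranges: [-3, 3], [-0.9, 2.11], [0.09, 2.58], [-1.31, 4.45], [0.11, 2.69], [-2.54, 2.54]. Speed limits (rad/s): [2.39, 2.39, 3.01, 3.14, 3.14, 3.14].

## Interface

Orientations are given as a unit quaternion [w, x, y, z].
In Python, from rig import * gives the robot as it stands.
- The arm moves only by the shell command python3 -m pendant 'ROWS'. ROWS is JSON, a list of rows, each a list of 7 numbers: the shift along the tool's x, y, z scaled (see below), then the turn, a rotation vector about the tool's x, y, z scaled (see below), then the finger opening in mm, from 0 to 85.4. A call has 1 to 10 rows; each row shifts and turns the commanded pose from where the row before left it, along the tool's axes as they then stand; what a row does not reach is not made up. The controller multiplies each number of a shift by 25 mm and each number of a turn by 4 degrees. A row lasts 1/12 s, in which the tool goes at most 41.7 mm and 7.16 degrees, less where a joint would pass 70% of its speed; a pose out of reach is approached as far as the arm can. A call with a number of a shift or a turn outside -1 to 1 is refused whole. A call with a gripper value outside its range is refused whole. The fingers move at their own pace and stop on an object; the grip force is fixed at half the most. Time passes only in rows, so rows that do not move let the fingers close. It gives the time, the measured TCP pose, the force, the opening and the grip force at its end, in the units of the state.
- get_obs(): the state, without advancing time (a new reading comes with each control period).
- get_image(name): name is "scene" or "top" or "wrist"; returns (picture, depth): 384x512x3 uint8, red, green, blue; 384x512 float32, mm along the optical axis (not along the pixel's ray), 0 where there is no reading.
- camera_model(name): a dict with "intrinsics" (3x3 intrinsics, pixels), "D" ([k1, k2, p1, p2, k3] as OpenCV has them; the pictures are not rectified), "position" and "attitude" of the camera in the world. Camera axes: x right, y down, z forward; pixel columns grow to the right and rows downward; lengths in mm; the calibration is good to about 2 mm. A picture is of the moment at which its call begins: read the wrist's pose just before it. camera_model takes no time and is no camera call; for the wrist camera it gives the pose at the moment of the call.
- close_job(): hands the job in; it is judged then, once.
The state is a dict: "time": time; "joint_pos": joint angles; "dq": joint speeds; "tau": joint torques, N m; "tool_pos": TCP position; "orientation": TCP orientation; "contact_force": force on the tool from outside, world axes, zero at the start; "wrist_torque": the same for the moment, N m; "width": finger opening in mm; "grip_force": force on a finger pad.
Only numpy, scipy, OpenCV 4.12 (cv2) and the standard library are available. Lean on these libraries where they do the work, as an engineer would, in place of code of your own. Each camera call takes 0.05 s, during which the arm holds its last target. There are 200 camera calls.

## Task

The refilled oil bottle on the footed board still has its pourer bare: take the loose steel cap from the worktop, set it squarely over the pourer and press it straight down until it clicks over the rubber bead, then keep pressing past the click until the slow, springy seal under its rim is squeezed down as far as it goes. Finish while still pressing the cap down like that, without letting go: the seal needs the pressure to bed in. Leave the bottle standing where it is on the board, and do not knock over or shift the other things.

Things in the scene. Friction and masses are not known exactly. Their poses are not given: they have to be found in the camera images.
- cap: the loose snap cap: a brushed-steel cup with a shallow domed top, 41 mm across (43 mm at its rolled foot) and 48.5 mm tall, 80 g, standing mouth down on the worktop. Origin: centre of its mouth plane (its lower edge), z up through the dome. Inside: an inward lip 3 mm high at the mouth leaves an opening 28.6 mm across; above the lip it is 34 mm across; the inner ceiling is 45 mm above the mouth
- open_bottle: the glazed white oil bottle without a cap, 59 mm across, 170 mm tall, about 0.5 kg, loose, standing on the footed board. Origin: centre of its underside, z up. Its thin pourer spout ends 170 mm above the origin: 8 mm across at the tip, widening to a collar 26 mm across at 147 mm and below
- bead (a point): on the open bottle's axis, 138 mm above its underside: centre of the rubber snap bead round the collar, 32.6 mm across, 6 mm thick. A cap set on it rests with its mouth 3 mm above this point. About 10 N straight down snaps the cap's lip over it; the click is past when the mouth is 3 mm below this point, and the resistance then drops
- seal_top (a point): on the open bottle's axis, 133 mm above its underside (5 mm below the bead's centre): top of the flat rubber seal, 40 mm across, where the mouth of the snapped cap meets it. Springy (3 N per mm) and slow (1 to 2 s to give way). About 9 N squeezes it by its full 3 mm: the mouth is then home, 130 mm above the underside. Released, the cap stays on but rises about 2 mm
- oval_board: the footed wooden serving board the two bottles and the amber jar stand on, 150 x 290 mm (long side along its y), flat top 46 mm above the worktop. Origin: centre of its underside. It does not move. Wall cabinets hang above the rear half of the worktop (from about 0.6 m ahead of the robot): carry things over the front half
- capped_bottle: the twin white oil bottle that already wears its steel cap, 59 mm across and 189 mm tall with the cap, on the same board about 160 mm from the open one; origin: centre of its underside. Leave alone
- amber_jar: small amber jar with black lid, 42 mm across, 72 mm tall, on the board between the bottles; origin: centre of its underside. Leave alone
- pinch_bowl: small grey-brown bowl, 62 mm across, 31 mm tall, on the worktop; origin: centre of its underside. Leave alone
- honey_jar: glass honey jar with dark lid, 65 mm across, 86 mm tall, on the worktop; origin: centre of its underside. Leave alone
- spice_jar: small glass spice jar with black lid, 44 mm across, 92 mm tall, on the worktop; origin: centre of its underside. Leave alone
- teaspoon: steel teaspoon, 130 mm long, 26 mm wide, 11 mm tall, flat on the worktop near its front edge; origin: middle of its underside. Leave alone
Things that resemble listed ones, but are neither listed nor needed, are in the scene too. What is shaped like the cap but red is not meant. Leave any pink look-alike of the open_bottle alone.

How it is judged (in metres and radians):
On the way, in this order (a step that is already met when the one before it is completed fails the run):
1. the cap is set over the pourer, upright, down to the bead but not yet snapped (z of cap in the frame of open_bottle between 0.1375 and 0.156 m and horizontal distance between cap and open_bottle below 0.01 m and angle between the z axis of cap and the z axis of open_bottle, either way round below 0.15 rad), for 0.05 s.
2. the cap has snapped over the bead, square on the neck (z of cap in the frame of open_bottle below 0.1345 m and horizontal distance between cap and open_bottle below 0.004 m and angle between the z axis of cap and the z axis of open_bottle, either way round below 0.08 rad).
At the end, for the whole second after the job is handed in: The robot still presses the cap (over 4 N): its mouth at most 131.2 mm above the bottle's underside (130 is the stop), centred within 4 mm, square within 4.5 degrees; the bottle upright on the board within 30 mm of where it was; the other bottle, jars, bowl and spoon within 20 mm of where they were (z of cap in the frame of open_bottle below 0.1312 m and horizontal distance between cap and open_bottle below 0.004 m and angle between the z axis of cap and the z axis of open_bottle, either way round below 0.08 rad and contact force between any of the fingers, the arm and cap above 4 N and angle between open_bottle's own z axis and vertical below 0.08 rad and distance of open_bottle from where it was at the start of the episode below 0.03 m and z of open_bottle in the frame of oval_board above 0.042 m and linear speed of cap below 0.01 m/s and distance of each of capped_bottle, amber_jar, pinch_bowl, honey_jar, spice_jar, teaspoon from where it was at the start of the episode below 0.02 m); the arm keeps its last pose, push and grip.
It fails at once if the capped bottle is knocked over or shifted by more than 20 mm (distance of capped_bottle from where it was at the start of the episode above 0.02 m or angle between capped_bottle's own z axis and vertical above 0.35 rad).
It fails at once if the amber jar is knocked over or shifted by more than 20 mm (distance of amber_jar from where it was at the start of the episode above 0.02 m or angle between amber_jar's own z axis and vertical above 0.35 rad).
It fails at once if the pinch bowl, honey jar, spice jar or teaspoon is knocked over or shifted by more than 20 mm (distance of any of pinch_bowl, honey_jar, spice_jar, teaspoon from where it was at the start of the episode above 0.02 m or angle between any of pinch_bowl, honey_jar, spice_jar, teaspoon's own z axis and vertical above 0.35 rad).
It fails at once if the open bottle is knocked over (angle between open_bottle's own z axis and vertical above 0.35 rad).
It also fails if it takes over 58 s, if anything falls off the work surface, if the arm or the gripper's body presses on something with over 40 N, if the wrist force passes 120 N, or if a joint passes its speed limit or range.

## Working session

There is one attempt and no reset: what is moved stays moved. The work goes in short steps, Python scripts to look and compute and a shell command to move; the robot and the scene stay as the last step left them, time stands still between calls to the robot, and variables do not carry over. Pictures are saved under pics/ and viewed, at most 10 in all, crops included, and the job is handed in when it is done.

```bash
mkdir -p pics; ls; cat > h.py <<'E'
from rig import *
import numpy as np, cv2
def shot(n,f):
    im,d=get_image(n); cv2.imwrite(f'pics/{f}.png',im[...,::-1]); np.save(f'pics/{f}.npy',d); return im,d
E
python3 - <<'E'
from h import *
print(get_obs())
for n in("scene","top","wrist"):
    print(n,camera_model(n)); shot(n,n+"0")
E
```

```text
pics
{'time': 0.0, 'joint_pos': array([ 1.18600567e+00,  4.23854795e-01,  1.63070018e+00,  2.07191028e-05,
        1.08858137e+00, -1.90264477e-02]), 'dq': array([ 6.41459472e-04, -1.87435191e-03, -3.63073048e-04,  1.48610857e-03,
       -4.73422044e-05,  7.43823732e-04]), 'tau': array([-1.45149112e-03, -5.57406342e+01, -2.81738144e+01,  1.79241232e-05,
        7.57877016e-03,  3.20621268e-05]), 'tool_pos': array([223.32000411, 583.15411923, 230.53296973]), 'orientation': array([-1.63774156e-04,  1.81869042e-01,  9.83322458e-01, -7.54328522e-04]), 'contact_force': array([ 0.27354903, -1.0731216 , -0.61545638]), 'wrist_torque': array([ 0.00506238, -0.01072054,  0.03483796]), 'grip_force': 0.0, 'width': 85.30431317977963}
scene {'intrinsics': array([[473.59709005,   0.        , 254.43059481],
       [  0.        , 473.59709005, 188.09678461],
       [  0.        ,   0.        ,   1.        ]]), 'D': array([-0.09039429,  0.        ,  0.        ,  0.        ,  0.        ]), 'position': array([-552.66355535,  765.22424047,  792.42943528]), 'attitude': array([ 0.24075244, -0.38468359,  0.7597672 , -0.46562926])}
top {'intrinsics': array([[452.21934858,   0.        , 257.66683584],
       [  0.        , 452.21934858, 193.2641523 ],
       [  0.        ,   0.        ,   1.        ]]), 'D': array([-0.09686074,  0.        ,  0.        ,  0.        ,  0.        ]), 'position': array([ 403.43088991,  -17.87143314, 1574.72552613]), 'attitude': array([-0.02838955,  0.7159257 , -0.6973401 ,  0.01900574])}
wrist {'intrinsics': array([[284.0753308 ,   0.        , 254.69596309],
       [  0.        , 284.0753308 , 187.72592132],
       [  0.        ,   0.        ,   1.        ]]), 'D': array([-0.03721671,  0.        ,  0.        ,  0.        ,  0.        ]), 'position': array([158.67480804, 608.38093289, 372.38775444]), 'attitude': array([0.11417643, 0.81595122, 0.56151848, 0.07670949])}
```

View pics/scene0.png

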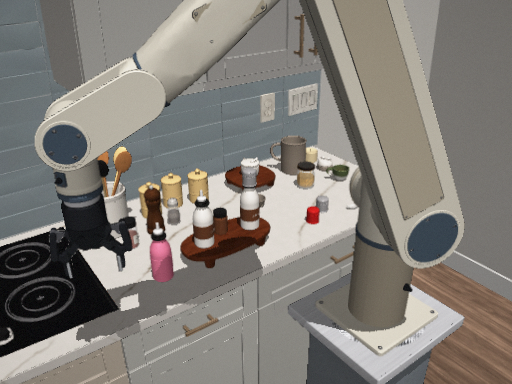

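View pics/top0.png

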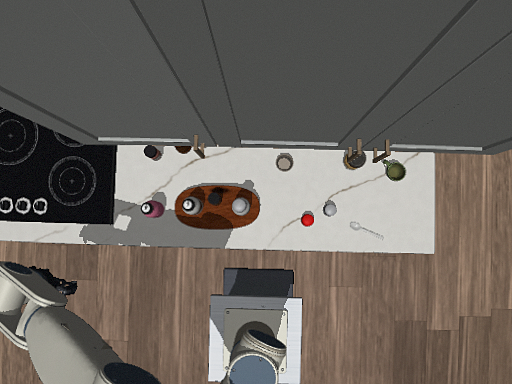

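Candidates for the cap: grey cup at top (330,209) / scene (322,203); red cup at top (307,219) / scene (313,215), excluded; the domed cap already on the right bottle at top (240,206). Candidates for the bottle: left one on the board at top (190,205) / scene (203,225) with a dark bare spout; right one (capped); pink one at top (150,208), excluded. One close crop to check.

```bash
python3 - <<'E'
import cv2,numpy as np
s=cv2.imread('pics/scene0.png');t=cv2.imread('pics/top0.png')
a=cv2.resize(s[145:290,140:280],(386,400),interpolation=3)
c=cv2.resize(s[180:240,290:370],(400,300),interpolation=3)
b=cv2.resize(t[180:240,140:260],(400,200),interpolation=3)
b2=cv2.resize(t[195:230,295:345],(400,280),interpolation=3)
o=np.zeros((600,800,3),np.uint8);o[:400,:386]=a;o[:300,400:]=c;o[400:600,:400]=b;o[310:590,400:]=b2
cv2.imwrite('pics/crop1.png',o)
E
```

```text
(no output)
```

View pics/crop1.png

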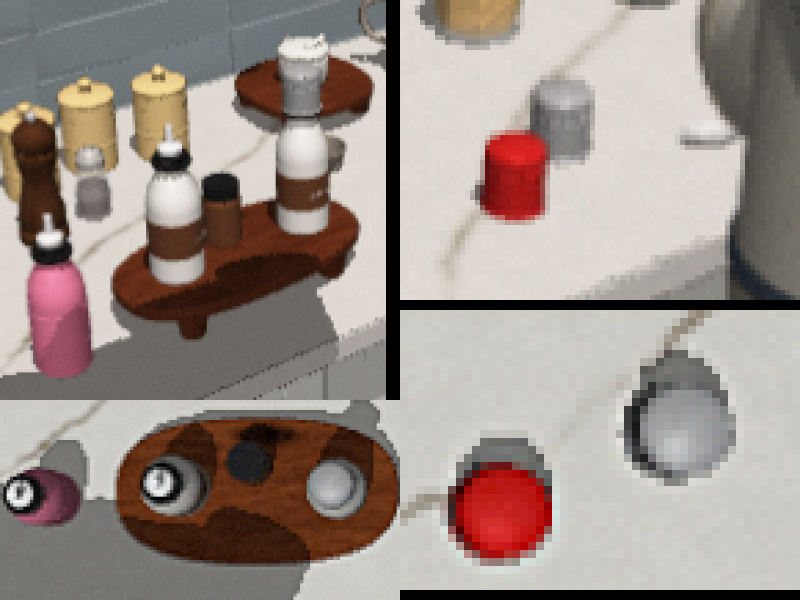

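The grey steel cap is at top (331,210) beside the red one (308,220). The bare bottle is the left one on the board, spout tip at top (187,205); the right one is capped.

```bash
cat >> h.py <<'E'
from scipy.spatial.transform import Rotation as R
def rot(q): return R.from_quat(np.roll(q,-1)).as_matrix()
def ray(n,uv,z,cm=None):
    c=cm or camera_model(n)
    p=cv2.undistortPoints(np.array([[uv]],float),c['intrinsics'],c['D'])[0,0]
    d=rot(c['attitude'])@np.array([p[0],p[1],1]); o=c['position']
    return o+d*(z-o[2])/d[2]
E
python3 - <<'E'
from h import *
for k,uv,z in(("cap",(331.2,209.75),48),("red",(307.5,219.5),48),("tip",(187.4,204.6),216),("capped",(240.5,206),235),("jar",(215,198.5),118),("pink",(145.5,208.5),170)):
    print(k,ray("top",uv,z).round(1))
im=cv2.imread('pics/top0.png');d=np.load('pics/top0.npy')
print(d[203:207,184:192].round(0),d[207:213,329:334].round(0))
o=get_obs();print(rot(o['orientation']).round(3))
E
```

```text
cap [ 456.3 -246.1   48. ]
red [ 421.4 -166.6   48. ]
tip [454.6 212.6 216. ]
capped [454.  51. 235.]
jar [480.4 140.2 118. ]
pink [440.5 352.4 170. ]
[[1384. 1384. 1363. 1378. 1384. 1382. 1379. 1392.]
 [1379. 1362. 1361. 1367. 1377. 1384. 1382. 1387.]
 [1385. 1364. 1358. 1369. 1384. 1378. 1387. 1384.]
 [1386. 1384. 1384. 1380. 1382. 1378. 1386. 1387.]] [[1528. 1521. 1524. 1528. 1522.]
 [1524. 1523. 1517. 1528. 1523.]
 [1523. 1525. 1524. 1519. 1527.]
 [1525. 1519. 1523. 1524. 1518.]
 [1525. 1528. 1524. 1523. 1528.]
 [1524. 1524. 1519. 1521. 1529.]]
[[-0.934  0.358 -0.   ]
 [ 0.358  0.934 -0.001]
 [-0.    -0.001 -1.   ]]
```

```bash
python3 -m pendant '[[0,0,-0.44,0,0,0.94,85],[0,0,-0.44,0,0,0.94,85],[0,0,-0.44,0,0,0.94,85],[0,0,-0.44,0,0,0.94,85],[0,0,-0.44,0,0,0.94,85],[0,0,-0.44,0,0,0.94,85],[0,0,-0.44,0,0,0.94,85],[0,0,-0.44,0,0,0.94,85],[0,0,-0.44,0,0,0.94,85],[0,0,-0.44,0,0,0.94,85]]'
python3 -m pendant '[[0,0,0,0,0,0.94,85],[0,0,0,0,0,0.94,85]]'
cat >> h.py <<'E'
def go(x,y,z):
    o=get_obs();Rm=rot(o['orientation']);d=Rm.T@(np.array([x,y,z])-o['tool_pos'])
    print('t',round(o['time'],2),'tcp',o['tool_pos'].round(1),'az_y',round(np.degrees(np.arctan2(Rm[1,1],Rm[0,1])),2),'Rz',Rm[:,2].round(4),'units',(d/25).round(2),'w',round(o['width'],1),'F',o['contact_force'].round(1))
E
python3 -c "
from h import *
go(420,100,340);go(490,-250,220)"
```

```text
time: 0.98
tool_pos: [223.4, 583.4, 341.5]
orientation: [0.0, 0.49, 0.871, -0.0]
contact_force: [-0.2, 0.5, -0.7]
width: 85.0
grip_force: 0.0
time: 1.15
tool_pos: [223.6, 583.8, 342.0]
orientation: [-0.0, 0.547, 0.837, 0.001]
contact_force: [0.8, -0.9, 0.2]
width: 84.7
grip_force: 0.0
t 1.15 tcp [223.6 583.8 342. ] az_y 23.73 Rz [ 4.e-04  1.e-03 -1.e+00] units [-20.88  -0.6    0.06] w 84.7 F [ 0.8 -0.9  0.2]
t 1.15 tcp [223.6 583.8 342. ] az_y 23.73 Rz [ 4.e-04  1.e-03 -1.e+00] units [-34.82  -3.67   4.85] w 84.7 F [ 0.8 -0.9  0.2]
```

```bash
python3 -m pendant '[[-1,-0.03,0,0,0,0,85],[-1,-0.03,0,0,0,0,85],[-1,-0.03,0,0,0,0,85],[-1,-0.03,0,0,0,0,85],[-1,-0.03,0,0,0,0,85],[-1,-0.03,0,0,0,0,85],[-1,-0.03,0,0,0,0,85],[-1,-0.03,0,0,0,0,85],[-1,-0.03,0,0,0,0,85],[-1,-0.03,0,0,0,0,85]]' >/dev/null
python3 -m pendant '[[-1,0,0,0,0,0,85],[-1,0,0,0,0,0,85],[-1,0.0,0,0,0,0,85],[-1,0.2,0,0,0,0,85],[-1,0.4,0,0,0,0,85],[-1,0.4,0,0,0,0,85],[-0.6,0.2,0,0,0,0,85],[0,0,0,0,0,0,85],[0,0,0,0,0,0,85]]'
python3 -c "
from h import *
go(420,100,340);cm=camera_model('wrist');np.save('pics/cmw1.npy',cm,allow_pickle=True);shot('wrist','w1');go(460,-250,220)"
```

```text
time: 2.73
tool_pos: [412.4, 212.9, 341.1]
orientation: [-0.0, 0.546, 0.838, -0.0]
contact_force: [-0.3, 0.5, -0.4]
width: 84.9
grip_force: 0.0
t 2.73 tcp [412.4 212.9 341.1] az_y 23.8 Rz [-8.e-04 -0.e+00 -1.e+00] units [-4.26 -1.54  0.04] w 84.9 F [-0.3  0.5 -0.4]
t 2.78 tcp [412.  213.4 341.1] az_y 23.87 Rz [-8.e-04 -0.e+00 -1.e+00] units [-17.73  -5.74   4.84] w 84.6 F [ 0.3 -0.5 -0.6]
```

View pics/w1.png

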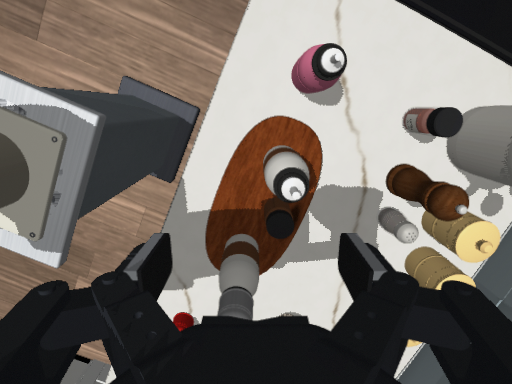

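Open bottle's bare spout tip at (293,189), inside its black seal ring centred ~(291,184); amber jar at (279,223), capped bottle at (240,265), pink bottle at (330,62).

```bash
python3 - <<'E'
from h import *
cm=np.load('pics/cmw1.npy',allow_pickle=True).item()
im=cv2.imread('pics/w1.png')
hsv=cv2.cvtColor(im,cv2.COLOR_BGR2HSV)
sub=(hsv[160:210,265:318,2]<45).astype(np.uint8)
n,l,s,c=cv2.connectedComponentsWithStats(sub)
i=1+s[1:,4].argmax();m=(l==i).astype(np.uint8)
cs,_=cv2.findContours(m,cv2.RETR_EXTERNAL,cv2.CHAIN_APPROX_NONE)
e=cv2.fitEllipse(cv2.convexHull(max(cs,key=len)));ec=(e[0][0]+265,e[0][1]+160);print('ring',ec,e[1])
print('z179',ray('wrist',ec,179,cm).round(1),'tip',ray('wrist',(293,189),216,cm).round(1))
print('\n'.join(''.join('%4d'%v for v in r) for r in im[180:200,282:304].mean(2)))
E
```

```text
ring (290.882776260376, 185.2392578125) (34.08270263671875, 35.4266471862793)
z179 [454.3 216.1 179. ] tip [449.3 220.8 216. ]
  36  38  90 143 203 233 241 242 242 242 242 241 240 239 238 237 236 231 189 105  45  32
  36  89 143 225 238 242 242 242 242 242 242 241 240 238 237 236 235 234 228 219 116  43
  47 138 225 241 242 242 242 242 242 242 242 241 239 237 236 235 234 233 232 231 218  93
  88 199 239 242 242 242 242 242 242 242 241 240 238 237 235 234 233 231 231 231 230 141
 117 230 242 242 242 242 242 242 242 242 241 240 238 236 234 233 231 230 230 229 229 218
 194 239 242 242 242 242 242 242 242 242 241 239 237 235 233 231 230 229 228 228 227 227
 227 241 241 241 242 242 242 242 242 219 213 192 184 194 227 229 229 227 227 226 226 226
 232 240 240 240 241 241 241 241 219 166 154 144 136 136 162 221 226 225 224 224 224 224
 232 238 238 238 238 239 239 225 168 142 139 137 133 125 119 172 219 223 223 222 223 223
 230 237 237 237 237 237 237 221 153 137 140 139 135 129 117 115 209 220 220 221 222 222
 228 236 236 235 235 235 235 198 143 137 140 139 137 131 122 107 139 159 212 219 220 221
 225 235 234 233 234 233 232 183 135 133 137 139 138 154 152 143 120 135 158 212 219 221
 223 234 233 233 232 231 230 222 143 129 136 181 227 233 233 232 180 141 137 209 219 220
 157 226 232 231 230 229 228 226 172 130 141 229 241 242 242 241 232 193 145 157 212 191
 128 223 232 230 229 228 227 224 216 136 197 239 242 242 241 239 238 220 152 136 210 131
  70 156 224 229 228 227 225 224 221 160 208 238 241 240 239 237 236 222 152 136 150  72
  32  69 184 225 227 225 224 223 221 211 224 237 239 237 235 235 235 229 208 143  78  39
  32  33  89 184 223 226 224 223 221 220 220 235 237 235 235 234 234 223 162  82  41  38
  32  29  33  88 152 219 224 223 221 220 219 225 232 235 234 229 223 164  83  41  36  40
  36  36  33  31  66 113 149 182 218 221 220 220 221 222 174 155 118  75  41  34  38  41
```

```bash
python3 -m pendant '[[-1,-0.34,0.2,0,0,0,85],[-1,-0.34,0.2,0,0,0,85],[-1,-0.34,0.2,0,0,0,85],[-1,-0.34,0.2,0,0,0,85],[-1,-0.34,0.2,0,0,0,85],[-1,-0.34,0.2,0,0,0,85],[-1,-0.34,0.2,0,0,0,85],[-1,-0.34,0.2,0,0,0,85],[-1,-0.34,0.2,0,0,0,85],[-1,-0.34,0.2,0,0,0,85]]' >/dev/null
python3 -m pendant '[[-1,-0.34,0.2,0,0,0,85],[-1,-0.34,0.4,0,0,0,85],[-1,-0.34,0.4,0,0,0,85],[-1,-0.34,0.4,0,0,0,85],[-1,-0.34,0.4,0,0,0,85],[-1,-0.34,0.4,0,0,0,85],[-1,-0.34,0.4,0,0,0,85],[-0.7,-0.3,0.4,0,0,0,85],[0,0,0,0,0,0,85],[0,0,0,0,0,0,85]]'
python3 -c "
from h import *
go(456,-246,120);cm=camera_model('wrist');np.save('pics/cmw2.npy',cm,allow_pickle=True);shot('wrist','w2')"
```

```text
time: 4.45
tool_pos: [452.6, -252.0, 215.7]
orientation: [-0.001, 0.545, 0.838, 0.0]
contact_force: [-0.7, 0.1, -0.3]
width: 84.9
grip_force: 0.0
t 4.45 tcp [ 452.6 -252.   215.7] az_y 23.89 Rz [-0.0015  0.0013 -1.    ] units [0.16 0.22 3.83] w 84.9 F [-0.7  0.1 -0.3]
```

View pics/w2.png

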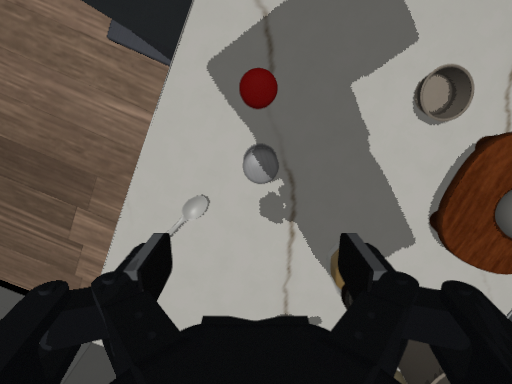

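Grey cap at (261,164), red cap at (258,88), teaspoon at (190,215), pinch bowl at (446,94).

```bash
python3 - <<'E'
from h import *
cm=np.load('pics/cmw1.npy',allow_pickle=True).item()
print('tip',ray('wrist',(296,195.5),216,cm).round(1))
cm=np.load('pics/cmw2.npy',allow_pickle=True).item()
d=np.load('pics/w2.npy')
im=cv2.imread('pics/w2.png')
m=((d>0)&(d<cm['position'][2]-22)).astype(np.uint8); m[:,:225]=0;m[:130]=0;m[200:]=0;m[:,300:]=0
cs,_=cv2.findContours(m,0,1);c=max(cs,key=cv2.contourArea)
print(cv2.contourArea(c),cv2.minEnclosingCircle(c),cv2.boundingRect(c))
(x,y),r=cv2.minEnclosingCircle(c)
print(np.median(d[155:172,252:270]),cm['position'])
for z in(40,46): print(ray('wrist',(x,y),z,cm).round(1))
print(ray('top',(331.2,209.75),40).round(1))
ys,xs=np.nonzero(m);K=cm['intrinsics']
u=cv2.undistortPoints(np.c_[xs,ys].astype(float)[:,None],K,cm['D'])[:,0]
P=(np.c_[u,np.ones(len(u))]*d[ys,xs][:,None])@rot(cm['attitude']).T+cm['position']
T=P[P[:,2]>38];print(len(T),T.min(0).round(1),T.max(0).round(1),T.mean(0).round(1))
for cmf,f,(r0,r1,c0,c1) in (('cmw1','w1',(170,205,272,312)),):
    pass
E
```

```text
tip [455. 216. 216.]
1012.0 ((260.0, 164.5), 18.741764068603516) (243, 146, 36, 38)
314.98383 [ 424.66697257 -188.66644295  357.58002272]
[ 454.8 -243.5   40. ]
[ 454.2 -242.5   46. ]
[ 456.6 -247.2   40. ]
1005 [ 435.2 -264.6   38. ] [ 475.3 -224.4   49.3] [ 455.  -243.5   45.6]
```

```bash
python3 -m pendant '[[0.28,0.22,0.6,0,0,0,85],[0,0,1,0,0,0,85],[0,0,1,0,0,0,85],[0,0,1,0,0,0,85],[0,0,1,0,0,0,85],[0,0,0.8,0,0,0,85],[0,0,0,0,0,0,85],[0,0,0,0,0,0,85]]'
python3 - <<'E'
from h import *
go(454.7,-243.4,12);cm=camera_model('wrist');im,d=shot('wrist','w3')
K=cm['intrinsics']
ys,xs=np.nonzero((d>100)&(d<cm['position'][2]-20))
u=cv2.undistortPoints(np.c_[xs,ys].astype(float)[:,None],K,cm['D'])[:,0]
P=(np.c_[u,np.ones(len(u))]*d[ys,xs][:,None])@rot(cm['attitude']).T+cm['position']
k=(np.hypot(P[:,0]-455,P[:,1]+244)<30)&(P[:,2]>38)&(P[:,2]<55)
T=P[k];print(len(T),T.min(0).round(1),T.max(0).round(1),T.mean(0).round(1),((T.min(0)+T.max(0))/2).round(1))
c,r=cv2.minEnclosingCircle(np.c_[xs,ys][k].astype(np.float32)); print(c,r,ray('wrist',c,43,cm))
E
```

```text
time: 5.17
tool_pos: [455.0, -242.6, 81.4]
orientation: [-0.001, 0.545, 0.839, 0.0]
contact_force: [0.6, -0.1, -0.5]
width: 84.9
grip_force: 0.0
t 5.17 tcp [ 455.  -242.6   81.4] az_y 24.01 Rz [-1.3e-03  9.0e-04 -1.0e+00] units [-0.03 -0.02  2.78] w 84.9 F [ 0.6 -0.1 -0.5]
2641 [ 435.5 -264.7   38.1] [ 475.7 -224.    49.2] [ 454.8 -242.3   45.7] [ 455.6 -244.4   43.6]
(255.09483337402344, 214.0) 29.521425247192383 [ 455.02509642 -242.8937652    43.        ]
```

```bash
python3 -m pendant '[[-0.03,0,0.8,0,0,0,85],[0,0,0.8,0,0,0,85],[0,0,0.7,0,0,0,85],[0,0,0.5,0,0,0,85],[0,0,0,0,0,0,85],[0,0,0,0,0,0,60],[0,0,0,0,0,0,45],[0,0,0,0,0,0,30],[0,0,0,0,0,0,30],[0,0,0,0,0,0,30]]'
python3 -m pendant '[[0,0,0,0,0,0,30],[0,0,0,0,0,0,30],[0,0,0,0,0,0,30],[0,0,0,0,0,0,30]]'
```

```text
time: 6.05
tool_pos: [456.1, -245.2, 12.8]
orientation: [0.001, 0.545, 0.838, 0.0]
contact_force: [-1.2, 1.5, 9.0]
width: 40.1
grip_force: 59.9
time: 6.38
tool_pos: [456.1, -245.2, 12.7]
orientation: [0.001, 0.545, 0.838, 0.0]
contact_force: [-2.2, 0.5, 8.4]
width: 39.9
grip_force: 59.9
```

```bash
python3 -m pendant '[[0,0,-0.3,0,0,0,20],[0,0,-1,0,0,0,20],[0,0,-1,0,0,0,20],[0,0,-1,0,0,0,20],[0,0,-1,0,0,0,20],[0,0,-1,0,0,0,20],[0,0,-1,0,0,0,20],[0,0,-1,0,0,0,20],[0,0,-1,0,0,0,20],[0,0,-1,0,0,0,20]]' >/dev/null
python3 -m pendant '[[0,0,-1,0,0,0,20],[0,0,-1,0,0,0,20],[0,0,0,0,0,0,20],[0,0,0,0,0,0,20]]'
python3 - <<'E'
from h import *
go(455,216,300);cm=camera_model('wrist');o=get_obs();im,d=shot('wrist','w4')
K=cm['intrinsics']
ys,xs=np.nonzero((d>50)&(d<190))
u=cv2.undistortPoints(np.c_[xs,ys].astype(float)[:,None],K,cm['D'])[:,0]
P=(np.c_[u,np.ones(len(u))]*d[ys,xs][:,None])@rot(cm['attitude']).T+cm['position']
Q=(P-o['tool_pos'])@rot(o['orientation'])
k=(abs(Q[:,0])<32)&(abs(Q[:,1])<17)&(Q[:,2]<0)&(Q[:,2]>-60)
T=Q[k];print(len(T),T.min(0).round(1),T.max(0).round(1),np.median(T,0).round(1))
np.save('pics/q4.npy',T)
E
```

```text
time: 7.55
tool_pos: [455.8, -245.0, 295.8]
orientation: [0.002, 0.545, 0.838, 0.0]
contact_force: [0.8, -0.5, -0.9]
width: 40.2
grip_force: 60.7
t 7.55 tcp [ 455.8 -245.   295.8] az_y 23.92 Rz [ 0.0033 -0.0019 -1.    ] units [16.87  7.45 -0.21] w 40.2 F [ 0.8 -0.5 -0.9]
6747 [-18.1 -17.  -36.3] [21.5 17.  -0.1] [  8.7  -0.1 -33.1]
```

View pics/w4.png

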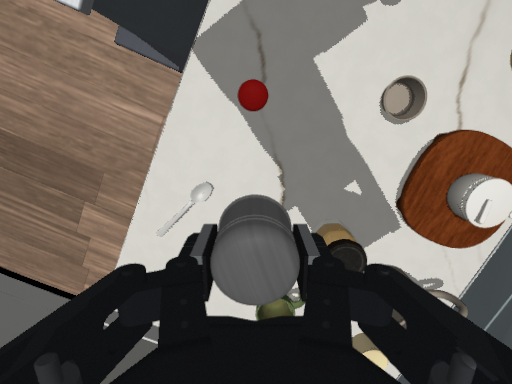

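Cap held between the pads, dome at (255,255), upright; nothing else disturbed.

```bash
python3 - <<'E'
from h import *
from scipy.optimize import least_squares as L
T=np.load('pics/q4.npy')
D=T[(T[:,2]<-28)]
# dome: fit z = a + b*x + c*y + k r^2 -> apex
A=np.c_[np.ones(len(D)),D[:,0],D[:,1],(D[:,:2]**2).sum(1)]
for D in (T[T[:,2]<-30],T[T[:,2]<-32]):
    A=np.c_[np.ones(len(D)),D[:,0],D[:,1],(D[:,:2]**2).sum(1)]
    a,b,c,k=np.linalg.lstsq(A,D[:,2],rcond=None)[0];print('apex xy',-b/2/k,-c/2/k,k,len(D),D.min(0).round(1),D.max(0).round(1))
S=T[(T[:,0]>12)&(T[:,2]>-28)&(T[:,2]<-3)]
f=L(lambda p:np.hypot(S[:,0]-p[0],S[:,1]-p[1])-20.5,[0,0]);print('wall centre',f.x,len(S),np.sqrt(2*f.cost/len(S)))
# tilt of wall: fit axis slope
f=L(lambda p:np.hypot(S[:,0]-p[0]-p[2]*(S[:,2]+15),S[:,1]-p[1])-20.5,[0,0,0]);print(f.x)
E
```

```text
apex xy -0.019749539013858144 -0.45777704001055664 0.009547983909330454 5060 [-18.1 -17.  -36.3] [ 20.7  17.  -30. ]
apex xy 0.46293772051177934 -0.4603544001119229 0.007479517185615763 4404 [-17.1 -17.  -36.3] [ 19.4  17.  -32. ]
wall centre [ 0.32604306 -0.34959151] 1286 0.23893371762344265
[ 0.34046106 -0.34939984  0.00785438]
```

```bash
python3 -m pendant '[[0.5,0.41,0,0,0,0,20],[0.9,0.41,0,0,0,0,20],[0.9,0.41,0,0,0,0,20],[0.9,0.41,0,0,0,0,20],[0.9,0.41,0,0,0,0,20],[0.9,0.41,0,0,0,0,20],[0.9,0.41,0,0,0,0,20],[0.9,0.41,0,0,0,0,20],[0.9,0.41,0,0,0,0,20],[0.9,0.41,0,0,0,0,20]]' >/dev/null
python3 -m pendant '[[0.9,0.41,0,0,0,0,20],[0.9,0.41,0,0,0,0,20],[0.9,0.41,0,0,0,0,20],[0.9,0.41,0,0,0,0,20],[0.9,0.41,0,0,0,0,20],[0.9,0.41,0,0,0,0,20],[0.7,0.41,0,0,0,0,20],[0.3,0.41,0,0,0,0,20],[0,0,0,0,0,0,20],[0,0,0,0,0,0,20]]'
python3 - <<'E'
from h import *
o=get_obs();go(455,216,245);cm=camera_model('wrist');np.save('pics/cmw5.npy',cm,allow_pickle=True);im,d=shot('wrist','w5')
K=cm['intrinsics'];ys,xs=np.nonzero(d>50)
u=cv2.undistortPoints(np.c_[xs,ys].astype(float)[:,None],K,cm['D'])[:,0]
P=(np.c_[u,np.ones(len(u))]*d[ys,xs][:,None])@rot(cm['attitude']).T+cm['position']
k=np.hypot(P[:,0]-455,P[:,1]-216)<30
for a,b in((200,212),(212,220),(182,195),(175,182)):
    m=k&(P[:,2]>a)&(P[:,2]<b);T=P[m]
    if len(T): print(a,b,len(T),T.mean(0).round(1),((T.min(0)+T.max(0))/2).round(1),(T.max(0)-T.min(0)).round(1),np.c_[xs,ys][m].mean(0))
E
python3 -c "
import cv2
im=cv2.imread('pics/w5.png');cv2.imwrite('pics/w5c.png',cv2.resize(im[90:290,160:360],(600,600),interpolation=3))"
```

```text
time: 9.27
tool_pos: [471.7, 172.6, 292.8]
orientation: [-0.0, 0.545, 0.839, -0.001]
contact_force: [-0.2, -0.5, -1.2]
width: 40.4
grip_force: 60.7
t 9.27 tcp [471.7 172.6 292.8] az_y 23.98 Rz [-0.0019 -0.0011 -1.    ] units [1.86 0.1  1.91] w 40.4 F [-0.2 -0.5 -1.2]
200 212 23 [453.2 218.6 205.2] [454.1 217.3 206.1] [ 7.1  6.4 11.7] [257.69565217 133.04347826]
212 220 82 [454.7 216.3 214.1] [454.8 216.2 213.7] [7.2 7.4 3.2] [258.34146341 137.57317073]
182 195 894 [453.8 217.  189.7] [454.4 216.  188.6] [32.1 32.6 12.8] [257.49552573 133.37472036]
175 182 516 [453.6 217.5 178. ] [454.4 216.  178. ] [40.1 40.   4.3] [257.41085271 131.4244186 ]
```

View pics/w5c.png

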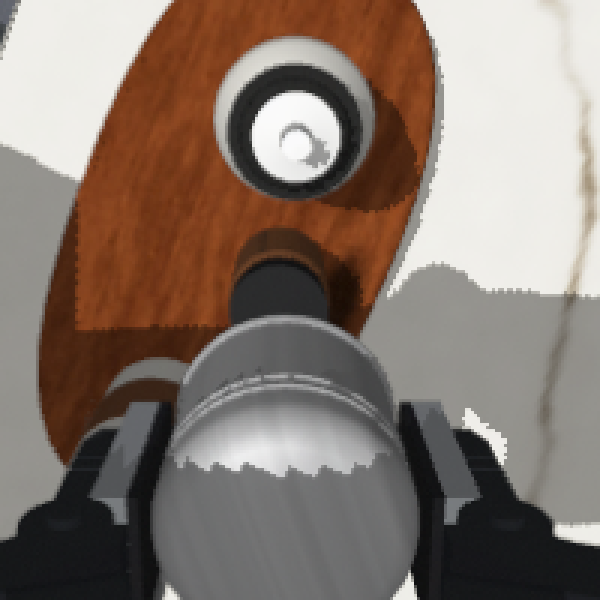

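Spout tip, bead and seal ring concentric (crop (297,140)), bottle axis at (454.5, 216.1); jar and capped bottle undisturbed.

```bash
python3 -m pendant '[[0.4,0.02,0,0,0,0,20],[0.6,0.04,0.2,0,0,0,20],[0.5,0.03,0.5,0,0,0,20],[0.35,0.01,0.5,0,0,0,20],[0,0,0.4,0,0,0,20],[0,0,0.3,0,0,0,20],[0,0,0,0,0,0,20],[0,0,0,0,0,0,20],[0,0,0,0,0,0,20]]'
python3 -c "
from h import *
for i in range(3): go(455,216,202); get_image('wrist')"
```

```text
time: 10.07
tool_pos: [456.0, 215.8, 246.8]
orientation: [0.0, 0.546, 0.838, 0.0]
contact_force: [0.1, 0.9, -0.5]
width: 40.4
grip_force: 60.7
t 10.07 tcp [456.  215.8 246.8] az_y 23.88 Rz [ 7.e-04  2.e-04 -1.e+00] units [ 0.02 -0.03  1.79] w 40.4 F [ 0.1  0.9 -0.5]
t 10.12 tcp [456.1 215.9 247. ] az_y 23.88 Rz [ 1.1e-03  4.0e-04 -1.0e+00] units [ 0.02 -0.04  1.8 ] w 40.5 F [ 0.6  0.4 -0.4]
t 10.17 tcp [456.  215.9 246.9] az_y 23.88 Rz [ 1.e-03  4.e-04 -1.e+00] units [ 0.02 -0.04  1.8 ] w 40.4 F [-0.2  0.7 -0.7]
```

```bash
python3 -m pendant '[[0.02,-0.04,0,0,0,0,20],[0,0,0.3,0,0,0,20],[0,0,0.3,0,0,0,20],[0,0,0.3,0,0,0,20],[0,0,0.3,0,0,0,20],[0,0,0.2,0,0,0,20],[0,0,0.2,0,0,0,20],[0,0,0.2,0,0,0,20],[0,0,0,0,0,0,20],[0,0,0,0,0,0,20]]'
python3 -c "
from h import *
go(455,216,197)"
```

```text
time: 11.05
tool_pos: [454.3, 216.2, 201.0]
orientation: [-0.0, 0.545, 0.838, -0.0]
contact_force: [0.4, -0.6, -0.7]
width: 40.6
grip_force: 60.7
t 11.05 tcp [454.3 216.2 201. ] az_y 23.92 Rz [-5.e-04 -2.e-04 -1.e+00] units [-0.02  0.02  0.16] w 40.6 F [ 0.4 -0.6 -0.7]
```

```bash
python3 -m pendant '[[0,0,0.05,0,0,0,20],[0,0,0.05,0,0,0,20],[0,0,0,0,0,0,20],[0,0,0,0,0,0,20]]'; python3 -m pendant '[[0,0,0.04,0,0,0,20],[0,0,0.04,0,0,0,20],[0,0,0,0,0,0,20],[0,0,0,0,0,0,20]]'
```

```text
time: 11.38
tool_pos: [454.7, 216.2, 199.2]
orientation: [0.0, 0.545, 0.838, 0.0]
contact_force: [0.6, 0.1, 1.5]
width: 40.5
grip_force: 61.0
time: 11.72
tool_pos: [455.2, 216.4, 197.8]
orientation: [0.001, 0.545, 0.838, 0.001]
contact_force: [-0.3, -1.2, 6.6]
width: 40.2
grip_force: 61.4
```

Contact at TCP ≈199, as predicted (cap on the bead). Now the snap.

```bash
python3 -m pendant '[[0,0,0.05,0,0,0,20],[0,0,0.05,0,0,0,20],[0,0,0,0,0,0,20]]'; python3 -m pendant '[[0,0,0.05,0,0,0,20],[0,0,0.05,0,0,0,20],[0,0,0,0,0,0,20]]'; python3 -m pendant '[[0,0,0.05,0,0,0,20],[0,0,0,0,0,0,20],[0,0,0,0,0,0,20]]'
```

```text
time: 11.97
tool_pos: [454.0, 216.0, 194.0]
orientation: [-0.0, 0.545, 0.838, -0.0]
contact_force: [-1.1, 0.2, -5.5]
width: 40.3
grip_force: 61.0
time: 12.22
tool_pos: [454.5, 216.2, 191.6]
orientation: [0.0, 0.545, 0.838, -0.0]
contact_force: [0.2, -0.8, -1.8]
width: 40.0
grip_force: 61.3
time: 12.47
tool_pos: [454.8, 216.2, 191.0]
orientation: [0.0, 0.545, 0.838, 0.0]
contact_force: [0.5, -2.1, 3.2]
width: 40.3
grip_force: 61.9
```

```bash
python3 -m pendant '[[0,0,0.05,0,0,0,20],[0,0,0.05,0,0,0,20],[0,0,0,0,0,0,20],[0,0,0,0,0,0,20],[0,0,0,0,0,0,20],[0,0,0,0,0,0,20],[0,0,0,0,0,0,20],[0,0,0,0,0,0,20],[0,0,0,0,0,0,20],[0,0,0,0,0,0,20]]'; python3 -m pendant '[[0,0,0.05,0,0,0,20],[0,0,0,0,0,0,20],[0,0,0,0,0,0,20],[0,0,0,0,0,0,20],[0,0,0,0,0,0,20],[0,0,0,0,0,0,20],[0,0,0,0,0,0,20],[0,0,0,0,0,0,20],[0,0,0,0,0,0,20],[0,0,0,0,0,0,20]]'
```

```text
time: 13.3
tool_pos: [454.9, 216.3, 189.0]
orientation: [0.0, 0.545, 0.838, 0.001]
contact_force: [-0.4, -1.6, 8.9]
width: 40.1
grip_force: 62.4
time: 14.13
tool_pos: [455.2, 216.4, 188.6]
orientation: [0.001, 0.545, 0.838, 0.001]
contact_force: [-3.2, -3.3, 18.3]
width: 40.2
grip_force: 63.3
```

```bash
python3 -m pendant '[[0,0,0.02,0,0,0,20],[0,0,0,0,0,0,20],[0,0,0,0,0,0,20],[0,0,0,0,0,0,20],[0,0,0,0,0,0,20],[0,0,0,0,0,0,20],[0,0,0,0,0,0,20],[0,0,0,0,0,0,20],[0,0,0,0,0,0,20],[0,0,0,0,0,0,20]]';python3 -m pendant '[[0,0,0,0,0,0,20],[0,0,0,0,0,0,20],[0,0,0,0,0,0,20],[0,0,0,0,0,0,20],[0,0,0,0,0,0,20],[0,0,0,0,0,0,20],[0,0,0,0,0,0,20],[0,0,0,0,0,0,20],[0,0,0,0,0,0,20],[0,0,0,0,0,0,20]]'
python3 - <<'E'
from h import *
o=get_obs();cm=camera_model('wrist');im,d=shot('wrist','w6')
K=cm['intrinsics'];ys,xs=np.nonzero((d>50)&(d<190))
u=cv2.undistortPoints(np.c_[xs,ys].astype(float)[:,None],K,cm['D'])[:,0]
P=(np.c_[u,np.ones(len(u))]*d[ys,xs][:,None])@rot(cm['attitude']).T+cm['position']
Q=(P-o['tool_pos'])@rot(o['orientation']);T=Q[(abs(Q[:,0])<25)&(abs(Q[:,1])<17)&(Q[:,2]<0)&(Q[:,2]>-60)]
print('apex in tool',np.percentile(T[:,2],[0,1,5]),'was',np.percentile(np.load('pics/q4.npy')[:,2],[0,1,5]))
shot('scene','s6');c=cv2.imread('pics/s6.png')[145:290,130:290];cv2.imwrite('pics/s6c.png',cv2.resize(c,(640,580),interpolation=3))
E
```

```text
time: 14.97
tool_pos: [455.4, 216.5, 188.6]
orientation: [0.001, 0.545, 0.838, 0.001]
contact_force: [-3.3, -4.0, 21.7]
width: 40.1
grip_force: 63.9
time: 15.8
tool_pos: [455.4, 216.5, 188.6]
orientation: [0.001, 0.545, 0.838, 0.001]
contact_force: [-3.8, -2.9, 21.7]
width: 40.4
grip_force: 63.9
apex in tool [-36.88737909 -35.6068745  -35.12020278] was [-36.28335665 -35.52547286 -35.02381381]
```

View pics/s6c.png

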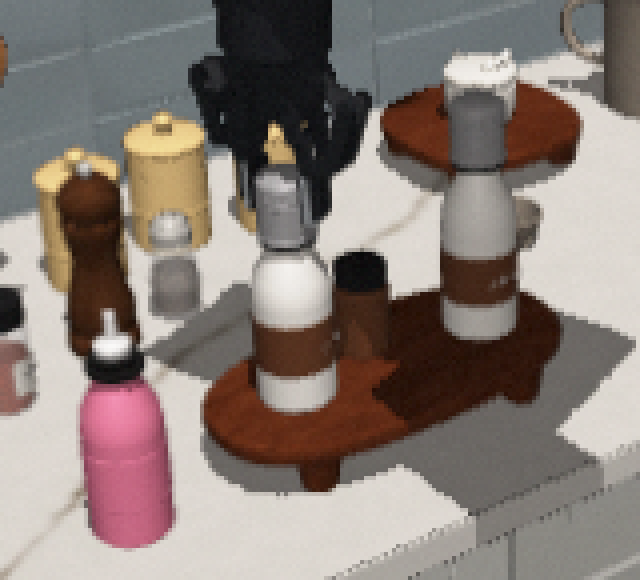

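The cap is seated upright on the bottle (crop (283,205)). It has not slipped in the grip, the force is steady at 21.7 N against the stop, and the other things are in place.

```bash
python3 -c "
from rig import *
print(close_job())"
```

```text
the job is handed in; nothing more can be done
None
```

I set the cap over the pourer, snapped it past the bead and pressed it down until it stopped moving at about 22 N. I handed the job in with the arm still pressing; the mouth measured about 130 mm above the bottle's underside, nothing looked disturbed in the last picture, and no verdict came back.

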